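Drop a U-bolt over a shelf post and through its bracket

ROBOT

A 6-joint arm with a two-finger parallel gripper is mounted at the origin on the work surface. World frame = base frame: x ahead of the robot, y to its left, z up, the work surface at z = 0. Lengths are in mm, angles in rad, forces in N, time in s.
With the tool pointing down it reaches from about 250 to 725 mm from the base axis. Payload 9.7 kg.
Tool frame: the origin (TCP) lies at the very end of the fingers, on their centre line; the grasp point (between the pads) lies 19 mm behind it; z points along the fingers, y is the line along which they close (so a half turn about z gives the same grasp; the last joint's range is limited). The gripper opens to 85 mm and grips with 20 to 120 N. Pads are 22 mm wide; open, the fingers measure 114 mm over their backs; the gripper's body (76 mm by 85 mm) begins 54 mm behind the grasp point. The pads swing forward as they close: fully open they stand 13 mm farther back than shut.
Start: joints at [-1.151, 0.087, 0.176, 1.66, 0, 1.571], TCP at [224.165, -502.242, 231.284] pointing down, gripper open.
Joint ranges: [-3.13, 3.13], [-0.85, 1.81], [-1.15, 1.24], [-2.2, 2.28], [-1.44, 1.52], [-3.14, 3.14]. Speed limits (rad/s): [2.22, 2.22, 2.57, 3.14, 3.14, 3.14].

INTERFACE

Orientations are given as a rotation vector (axis times angle).
In Python, from bench import * gives the robot as it stands. The module is installed in compiled form; this text tells all that it offers.
- The arm moves only by the tool drive_tool, never from a script. Its argument "motion" is a list of rows, each a list of 7 numbers: the shift along the tool's x, y, z in m, then the turn, a rotation vector about the tool's x, y, z in rad, then the finger opening in m, from 0 to 0.0854. In form: [[tx, ty, tz, rx, ry, rz, jaw], ...]. A call has 1 to 20 rows; each row shifts and turns the commanded pose from where the row before left it, along the tool's axes as they then stand; what a row does not reach is not made up. A row lasts 1/12 s, in which the tool goes at most 41.7 mm and 7.16 degrees, less where a joint would pass 70% of its speed; a pose out of reach is approached as far as the arm can. A call with a gripper value outside its range is refused whole. The fingers move at their own pace and stop on an object; the grip force is fixed at half the most. Time passes only in rows, so rows that do not move let the fingers close. It gives the time, the measured TCP pose, the force, the opening and the grip force at its end, in the units of the state.
- get_obs(): the state, without advancing time (a new reading comes with each control period).
- get_image(name): name is "scene" or "top" or "wrist"; returns (picture, depth): 480x640x3 uint8, red, green, blue; 480x640 float32, mm along the optical axis (not along the pixel's ray), 0 where there is no reading.
- calibration(name): a dict with "mtx" (3x3 intrinsics, pixels), "rvec" (rotation vector, rad) and "tvec" (3), from world to camera coordinates, as OpenCV has them. Camera axes: x right, y down, z forward; pixel columns grow to the right and rows downward; lengths in mm; the calibration is good to about 2 mm. A picture is of the moment at which its call begins: read the wrist's pose just before it. calibration takes no time and is no camera call; for the wrist camera it gives the pose at the moment of the call.
- hand_in(): hands the job in; it is judged then, once.
The state is a dict: "time": time; "qpos": joint angles; "dq": joint speeds; "effort": joint torques, N m; "tcp_pos": TCP position; "ee_rot": TCP orientation; "ft_force": force on the tool from outside, world axes, zero at the start; "moment": the same for the moment, N m; "grip_width": finger opening in mm; "gripper_force": force on a finger pad.
Only numpy, scipy, OpenCV 4.12 (cv2) and the standard library are available. Lean on these libraries where they do the work, as an engineer would, in place of code of your own. Each camera call takes 0.05 s, during which the arm holds its last target. There are 200 camera calls.

TASK

Take the wide U-bolt with the blue grip off its wooden stand and lower it over the white square post, one leg on each side, so that both legs go through the two holes of the aluminium bracket and the crown rests fully down on the post. Keep hold of it until it is down, then let go. Leave the narrow U-bolt with the orange grip on its stand.

Things in the scene. Friction and masses are not known exactly. Their poses are not given: they have to be found in the camera images.
- ubolt: Wide steel U-bolt, legs down. Crown strap 24 (own x) x 66 (y) x 6 mm; two round 8 mm legs at y = +-29 mm, 60 mm long below the crown's underside. Blue grip on the crown, 16 (x) x 44 (y) mm, 6 to 51 mm above the underside: pinch it from above across the 16 mm, some 30 mm up, so fingertips clear crown and post. Origin: centre of crown's underside, z up. A half turn makes no difference. 0.2 kg.
- stand_wide: Fixed light wooden stand that the wide U-bolt sits astride, same axes: foot 90 x 100 x 8 mm, pillar 36 (x) x 40 (y) mm, top 75 mm above the table, on which the crown rests. Origin: centre of the foot's underside, on the table. The U-bolt must go straight up more than 60 mm to clear the pillar.
- ubolt_narrow: Narrow U-bolt with an orange grip 16 x 36 mm, on a like stand: same heights, legs only 36 mm apart, too narrow for the post. Origin: centre of its crown's underside. Leave it alone.
- bracket: Aluminium bracket fixed to the table (origin under its centre, on the table) with a white post on it, along own x, 200 mm long, 30 mm square, top 80 mm above the table. Plate 80 (x) x 124 (y) x 6 mm, top 50 mm up, with two square 29 mm through holes at x = 0, y = +-29 mm, either side of the post. U-bolt home: y along the bracket's y, crown's underside 80 mm up, leg ends 20 mm up, in free air.
Mind the look-alikes: they are no part of the job. There is more than one size of the bracket; the one meant has the size given above.

How it is judged:
By the outcome, as a careful person would: the job done as asked, in the order asked, and still so for the second after the job is handed in, with the robot touching nothing.
It also fails if it takes over 38 s, if anything falls off the work surface, if the arm or the gripper's body presses on something with over 40 N, if the wrist force passes 120 N, or if a joint passes its speed limit or range.

## Working session

There is one attempt and no reset: what is moved stays moved. The work goes in short steps, Python scripts to look and compute and a tool call to move; the robot and the scene stay as the last step left them, time stands still between calls to the robot, and variables do not carry over. Pictures are saved under pics/ and viewed, at most 10 in all, crops included, and the job is handed in when it is done.

Besides the shell and the picture viewer there is one more tool, called by a JSON object that holds its "api" and its "payload". drive_tool: Moves the arm, as the interface text tells. Its arguments: {"type":"object","properties":{"motion":{"type":"array"}},"required":["motion"]}

```bash
mkdir -p pics
cat > h.py <<'E'
import numpy as np, cv2
from bench import *
def cam(n):
    c=calibration(n); R=cv2.Rodrigues(np.array(c["rvec"],float))[0]; return np.array(c["mtx"],float),R,np.array(c["tvec"],float).ravel()
def ray(c,uv,z):
    K,R,t=c; uv=np.atleast_2d(uv).astype(float)
    d=np.c_[uv,np.ones(len(uv))]@np.linalg.inv(K).T@R; o=-R.T@t
    return o+d*((z-o[2])/d[:,2])[:,None]
def cloud(c,dep):
    K,R,t=c; v,u=np.mgrid[:480,:640]
    p=np.stack([u,v,np.ones_like(u)],-1)@np.linalg.inv(K).T*dep[...,None]
    return (p-t)@R
E
python3 - <<'E'
from h import *
o=get_obs(); print(o)
for n in("top","scene"):
    c=cam(n); im,d=get_image(n); np.savez(f"{n}.npz",im=im,d=d,K=c[0],R=c[1],t=c[2]); cv2.imwrite(f"pics/{n}0.png",im[...,::-1])
    print(n,-c[1].T@c[2],(d>0).mean())
E
```

```text
{'time': 0.0, 'qpos': array([-1.15103079e+00,  8.74528437e-02,  1.75118956e-01,  1.65982616e+00,
        8.26290093e-06,  1.57078220e+00]), 'dq': array([-3.62009703e-04,  5.84298906e-04,  4.16060709e-04,  4.53119195e-04,
        5.83037829e-04,  9.36991601e-05]), 'effort': array([-6.81763213e-04, -5.20385349e+01,  4.64809084e+01,  1.60324451e-02,
       -3.22854874e-05,  8.84792996e-06]), 'tcp_pos': array([ 224.05226179, -502.02559746,  230.57927362]), 'ee_rot': array([-3.07134064e+00, -6.54279306e-01,  4.33407171e-04]), 'ft_force': array([-0.63398505, -0.49864917, -0.71569834]), 'moment': array([ 0.03867858, -0.0363892 , -0.04850883]), 'gripper_force': 0.0, 'grip_width': 85.13377527510124}
top [361.21736171  11.06410578 978.11949613] 0.9960188802083333
scene [806.59575593 492.58253835 879.37703416] 0.995947265625
```

View pics/top0.png

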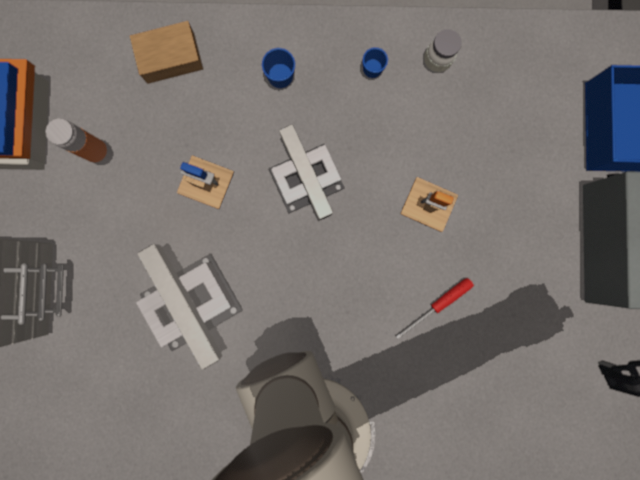

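View pics/scene0.png

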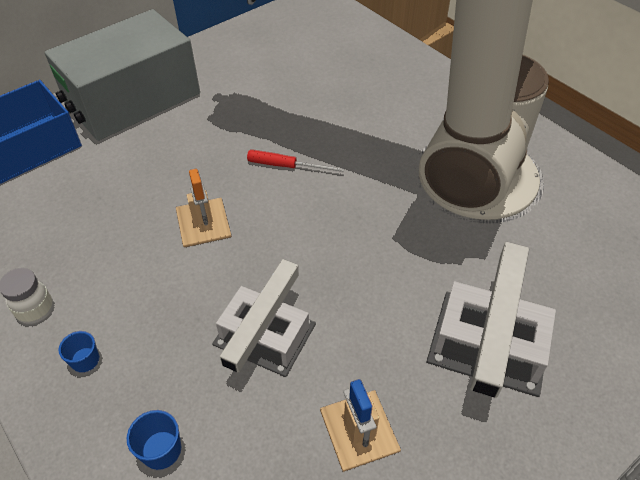

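The top view shows the blue-grip U-bolt at about (194,172) on its stand (206,181) and the orange one at (438,201). There are two brackets, at (306,177) and (183,300). I'll measure their sizes and poses next.

```bash
cat > m.py <<'E'
from h import *
def rect(P):
    (c,s,a)=cv2.minAreaRect(P[:,:2].astype(np.float32)); return np.round(c,1),np.round(s,1),round(a,1)
E
python3 - <<'E'
from m import *
for n in("top","scene"):
    f=np.load(n+".npz"); im,d=f["im"],f["d"]; c=(f["K"],f["R"],f["t"]); P=cloud(c,d); print(n,"f",c[0][0,0])
    hsv=cv2.cvtColor(im,cv2.COLOR_RGB2HSV); z=P[...,2]; H,S,V=hsv[...,0],hsv[...,1],hsv[...,2]
    ok=(d>0)&(P[...,0]>100)&(P[...,0]<750)&(abs(P[...,1])<420)
    if n=="top": print("table z",np.median(z[230:260,300:380]))
    for nm,m in(("blue",(H>100)&(H<130)&(S>120)&(z>85)&(z<150)),("orange",(H<18)&(S>170)&(z>85)),("white z60-100",(S<50)&(V>110)&(z>50)&(z<110)),("plate",(S<40)&(V>110)&(z>25)&(z<58)),("wood foot",(H>8)&(H<25)&(S>60)&(z<25)&(z>-10))):
        k,L,st,ce=cv2.connectedComponentsWithStats((m&ok).astype(np.uint8))
        for i in range(1,k):
            if st[i,4]>60:
                q=P[L==i]; print(nm,st[i,4],ce[i].round(),*rect(q),"z",np.percentile(q[:,2],[5,50,95]).round(1))
E
```

```text
top f 447.05103061599294
table z 0.14243101683810705
blue 190 [193. 170.] [542.7 246.2] [42.8 13.8] 68.6 z [105.4 125.6 127.8]
orange 91 [438. 200.] [ 492.1 -235.7] [33.4 11.4] 48.1 z [ 97.8 115.  125.6]
white z60-100 2193 [306. 172.] [552.6  25.7] [174. 141.] 62.4 z [50.4 78.9 82.3]
white z60-100 138 [201. 177.] [543.2 247.2] [66.  21.9] 72.4 z [77.9 81.  83.8]
white z60-100 63 [435. 204.] [ 489.  -237.2] [41.9  6.1] 67.0 z [77.1 80.5 83.2]
white z60-100 3739 [172. 310.] [263.  296.6] [262.3 101.1] 31.2 z [ 63.5 103.1 106.3]
white z60-100 1289 [206. 291.] [304.5 227.5] [104.1  63.1] 31.1 z [62.2 65.  68.5]
plate 652 [324. 166.] [570.9  -9.3] [81.  44.8] 25.7 z [47.1 50.1 53. ]
plate 688 [288. 182.] [535.4  60.4] [84.6 47.1] 25.4 z [47.2 50.2 52.7]
wood foot 1341 [207. 184.] [540.9 249.3] [103.8  90.7] 69.8 z [ 4.5  8.  11.3]
wood foot 1438 [426. 205.] [ 500.7 -243.7] [100.7  90.8] 66.7 z [ 4.8  8.2 11.3]
scene f 614.1629855193958
blue 612 [360. 400.] [542.1 250.2] [42.9 15.5] 71.0 z [ 92.2 126.  129.5]
orange 254 [196. 184.] [ 495.7 -236.6] [36.2 14.8] 69.6 z [ 90.1 124.2 129.6]
white z60-100 100 [456. 204.] [172.1  79. ] [ 7.3 92.1] 24.7 z [ 91.3  98.5 108.3]
white z60-100 5625 [512. 321.] [259.8 299.2] [261.3 100.6] 31.3 z [ 65.9 105.4 108.2]
white z60-100 2868 [253. 311.] [560.3   8.3] [200.8  78.3] 25.6 z [51.1 81.3 84.1]
white z60-100 1799 [464. 313.] [300.8 229.9] [107.6  61.3] 31.1 z [64.7 67.3 69.8]
white z60-100 989 [285. 328.] [533.7  63.8] [81.9 48.6] 25.4 z [50.4 52.2 54.6]
white z60-100 256 [359. 415.] [542.3 248.9] [67.2 23.7] 73.5 z [80.  82.8 85.3]
plate 814 [236. 308.] [568.9 -10.7] [82.2 37.6] 25.2 z [49.3 52.  54.5]
plate 1113 [284. 328.] [533.5  63.5] [82.4 48.7] 25.2 z [49.1 52.  54.5]
wood foot 1616 [203. 225.] [ 498.2 -240.4] [103.6  90.2] 67.1 z [ 6.3 10.2 13.9]
wood foot 2792 [358. 436.] [538.  250.9] [100.9  90.1] 69.8 z [ 6.9 10.  13.2]
```

{"api": "drive_tool", "payload": {"motion": [[0.0297,-0.0276,0,0,0,0,0.085],[0.0297,-0.0276,0,0,0,0,0.085],[0.0297,-0.0276,0,0,0,0,0.085],[0.0297,-0.0276,0,0,0,0,0.085],[0.0297,-0.0276,0,0,0,0,0.085],[0.0297,-0.0276,0,0,0,0,0.085],[0.0297,-0.0276,0,0,0,0,0.085],[0.0297,-0.0276,0,0,0,0,0.085],[0.0297,-0.0276,0,0,0,0,0.085],[0.0297,-0.0276,0,0,0,0,0.085],[0.0297,-0.0276,0,0,0,0,0.085],[0.0297,-0.0276,0,0,0,0,0.085],[0.0297,-0.0276,0,0,0,0,0.085],[0.0297,-0.0276,0,0,0,0,0.085],[0.0297,-0.0276,0,0,0,0,0.085],[0.0297,-0.0276,0,0,0,0,0.085],[0.0297,-0.0276,0,0,0,0,0.085],[0.0297,-0.0276,0,0,0,0,0.085],[0.0297,-0.0276,0,0,0,0,0.085],[0.0297,-0.0276,0,0,0,0,0.085]]}}

```text
time: 1.77
tcp_pos: [542.3, 245.1, 230.8]
ee_rot: [-3.071, -0.661, 0.001]
ft_force: [0.9, -0.7, 1.5]
grip_width: 85.2
gripper_force: 0.0
```

{"api": "drive_tool", "payload": {"motion": [[0,0,0,0,0,-0.115,0.085],[0,0,0,0,0,-0.115,0.085],[0,0,0,0,0,-0.115,0.085],[0,0,0,0,0,-0.115,0.085],[0,0,0,0,0,-0.115,0.085],[0,0,0,0,0,-0.115,0.085],[0,0,0,0,0,-0.115,0.085],[0,0,0,0,0,0,0.085],[0,0,0,0,0,0,0.085]]}}

```text
time: 2.52
tcp_pos: [542.0, 242.8, 230.9]
ee_rot: [-2.571, -1.803, 0.001]
ft_force: [0.5, 0.1, -0.1]
grip_width: 85.0
gripper_force: 0.0
```

```bash
cat > w.py <<'E'
from m import *
import sys
o=get_obs(); R=cv2.Rodrigues(o["ee_rot"])[0]; c=cam("wrist"); im,d=get_image("wrist"); P=cloud(c,d); z=P[...,2]
cv2.imwrite(f"pics/{sys.argv[1]}.png",im[...,::-1])
hsv=cv2.cvtColor(im,cv2.COLOR_RGB2HSV); H,S,V=hsv[...,0],hsv[...,1],hsv[...,2]
print("tcp",o["tcp_pos"].round(1),"toolx deg",np.degrees(np.arctan2(R[1,0],R[0,0])).round(2),"toolz",R[:,2].round(3))
for nm,m in(("blue",(H>100)&(H<130)&(S>120)&(z>60)&(z<250)),("bluetop",(H>100)&(H<130)&(S>120)&(z>122)&(z<135)),("foot",(H>8)&(H<25)&(S>60)&(z<25)&(z>-10)),("white top",(S<50)&(V>90)&(z>70)&(z<95)),("plate",(S<40)&(V>90)&(z>40)&(z<60))):
    k,L,st,ce=cv2.connectedComponentsWithStats((m&(d>0)).astype(np.uint8))
    for i in range(1,k):
        if st[i,4]>400:
            q=P[L==i]; print(nm,st[i],*rect(q),"z",np.percentile(q[:,2],[5,50,95]).round(1))
E
python3 w.py w1
```

```text
tcp [542.  242.8 230.9] toolx deg 70.08 toolz [-0.001  0.001 -1.   ]
blue [ 302  184   25   76 1802] [543.1 248.7] [43.8 15.4] 70.3 z [106.5 126.2 127.5]
bluetop [ 302  192   25   68 1616] [543.  248.6] [43.6 15.3] 70.4 z [124.5 126.3 127.6]
foot [ 546    0   56   79 1495] [783.3 297.6] [ 2.7 73.7] 15.6 z [ 3.7 14.1 23.9]
foot [ 261  138  102  108 7064] [539.2 249.3] [99.7 90.9] 70.1 z [7.2 8.5 9.9]
white top [ 298  165   34   89 1005] [543.2 248.5] [65.6 23.7] 71.2 z [79.9 81.4 82.6]
white top [   0  179  100  155 2063] [329. 280.] [164.6   4.3] 32.3 z [71.2 82.4 93.7]
white top [ 386  381   73   68 2384] [572.2  38.5] [69.5 31.4] 25.4 z [72.3 80.3 81.5]
plate [ 63 276  70 103 462] [321.5 205.5] [108.7  28.4] 46.7 z [41.2 51.2 59.4]
plate [ 327  341  115   88 4157] [543.3  66.1] [97.9 50.5] 24.8 z [44.4 50.5 56.9]
```

View pics/w1.png

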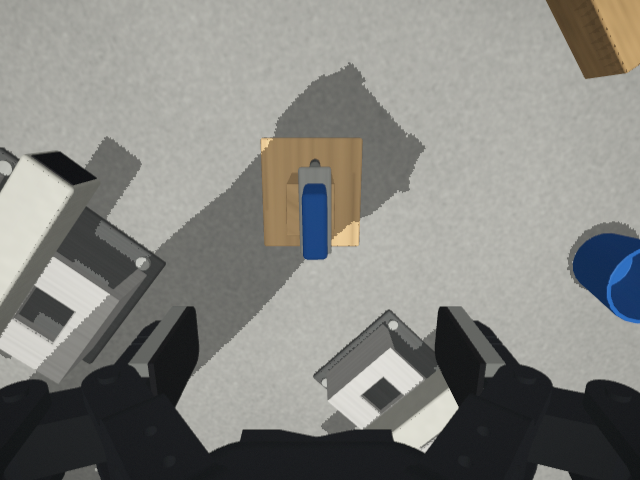

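The wrist view shows the blue grip at (314,220), lined up with the tool's x. Its centre is (543.0, 248.6), so only a small shift is needed before going down.

{"api": "drive_tool", "payload": {"motion": [[0.006,-0.001,0,0,0,0.0,0.06],[0,0,0.02,0,0,0,0.06],[0,0,0.025,0,0,0,0.06],[0,0,0.025,0,0,0,0.06],[0,0,0.025,0,0,0,0.06],[0,0,0.02,0,0,0,0.06],[0,0,0.015,0,0,0,0.06],[0,0,0.01,0,0,0,0.06],[0,0,0,0,0,0,0.06],[0,0,0,0,0,0,0.06]]}}

```text
time: 3.4
tcp_pos: [543.1, 249.1, 91.5]
ee_rot: [-2.569, -1.807, 0.0]
ft_force: [0.2, -0.3, -0.0]
grip_width: 59.8
gripper_force: 0.0
```

{"api": "drive_tool", "payload": {"motion": [[0,0,0,0,0,0,0.03],[0,0,0,0,0,0,0.022],[0,0,0,0,0,0,0.005],[0,0,0,0,0,0,0.005],[0,0,0,0,0,0,0.005],[0,0,0,0,0,0,0.005],[0,0,0,0,0,0,0.005],[0,0,0,0,0,0,0.005]]}}

```text
time: 4.07
tcp_pos: [543.6, 249.1, 92.2]
ee_rot: [-2.569, -1.808, -0.003]
ft_force: [-1.1, -0.4, 6.1]
grip_width: 15.4
gripper_force: 59.0
```

{"api": "drive_tool", "payload": {"motion": [[0,0,-0.004,0,0,0,0.005],[0,0,-0.008,0,0,0,0.005],[0,0,-0.014,0,0,0,0.005],[0,0,-0.014,0,0,0,0.005],[0,0,-0.014,0,0,0,0.005],[0,0,-0.014,0,0,0,0.005],[0,0,-0.014,0,0,0,0.005],[0,0,-0.014,0,0,0,0.005],[0,0,-0.01,0,0,0,0.005],[0,0,-0.004,0,0,0,0.005],[0,0,0,0,0,0,0.005]]}}

```text
time: 4.98
tcp_pos: [543.5, 249.0, 202.2]
ee_rot: [-2.568, -1.808, -0.002]
ft_force: [0.4, -0.0, -2.8]
grip_width: 15.1
gripper_force: 58.6
```

Run:
```python
from m import *
o=get_obs(); print(o["tcp_pos"].round(1),o["ft_force"].round(1),o["grip_width"])
for n in("top","scene","wrist"):
    c=cam(n); im,d=get_image(n); P=cloud(c,d); z=P[...,2]
    hsv=cv2.cvtColor(im,cv2.COLOR_RGB2HSV); S,V=hsv[...,1],hsv[...,2]
    reg=(abs(P[...,0]-552)<110)&(abs(P[...,1]-26)<110)&(S<50)&(d>0)
    for nm,m in(("post",(z>74)&(z<90)),("plate",(z>44)&(z<58)&(V>100))):
        q=P[reg&m]
        if len(q)<200: print(n,nm,len(q)); continue
        q=q[(abs(q[:,2]-np.median(q[:,2]))<2.5)]; print(n,nm,len(q),*rect(q),np.median(q[:,2]).round(1))
    cv2.imwrite(f"pics/lift_{n}.png",im[...,::-1])
```

```text
[543.5 249.  202.2] [ 0.4 -0.  -2.8] 15.145976269857345
top post 1254 [553.3  26.4] [200.8  30. ] 25.5 80.1
top plate 1119 [547.5  27.8] [143.8 150.3] 75.3 50.2
scene post 1979 [550.2  29.8] [202.5  31.6] 25.4 81.9
scene plate 1754 [553.2  36.7] [154.1 145.8] 64.4 52.0
wrist post 359 [590.7  47.3] [49.5 30. ] 26.3 80.6
wrist plate 289 [553.9  57.4] [117.4 123.2] 63.9 50.5
```

View pics/lift_scene.png

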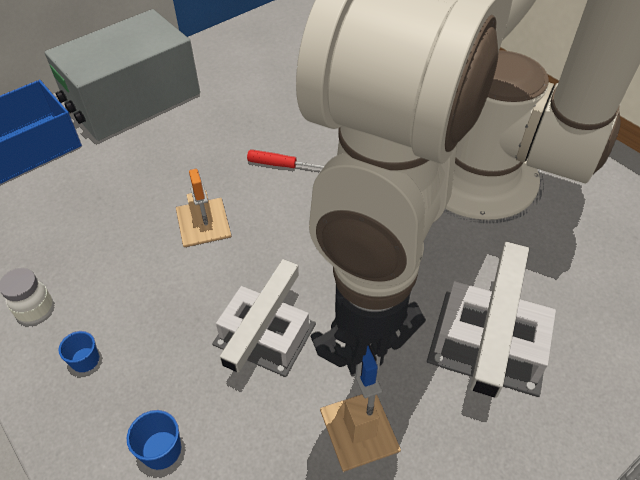

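The scene view shows the U-bolt hanging level in the jaws at (368,375), clear of its stand. The target bracket is at (263,315).

{"api": "drive_tool", "payload": {"motion": [[-0.0103,0.0041,0,0,0,0,0.005],[-0.0206,0.0083,0,0,0,-0.03,0.005],[-0.0206,0.0083,0,0,0,0.03,0.005],[-0.0206,0.0083,0,0,0,0,0.005],[-0.0206,0.0083,0,0,0,0,0.005],[-0.0206,0.0083,0,0,0,0,0.005],[-0.0206,0.0083,0,0,0,0,0.005],[-0.0206,0.0083,0,0,0,0,0.005],[-0.0206,0.0083,0,0,0,0,0.005],[-0.0206,0.0083,0,0,0,0,0.005],[-0.0103,0.0041,0,0,0,0,0.005],[0,0,0,0,0,-0.05,0.005],[0,0,0,0,0,-0.1,0.005],[0,0,0,0,0,-0.1,0.005],[0,0,0,0,0,-0.12,0.005],[0,0,0,0,0,-0.12,0.005],[0,0,0,0,0,-0.12,0.005],[0,0,0,0,0,-0.12,0.005],[0,0,0,0,0,-0.06,0.005],[0,0,0,0,0,0,0.005]]}}

```text
time: 6.8
tcp_pos: [552.1, 26.9, 200.6]
ee_rot: [-1.671, -2.659, -0.0]
ft_force: [-0.4, -0.0, -1.6]
grip_width: 15.1
gripper_force: 58.6
```

```bash
python3 w.py w2
```

```text
tcp [552.1  26.9 200.6] toolx deg 115.71 toolz [-0.001  0.001 -1.   ]
blue [581 232  59  89 609] [770.5  81.5] [42.7 71.3] 38.1 z [60.1 60.7 61.7]
blue [ 290  255   53  166 7906] [552.5  25.8] [17.  44.7] 25.9 z [204.8 234.5 235.7]
foot [402   0  47  25 613] [560.7 195.2] [32.9 16.2] 23.1 z [5.  8.3 9.6]
white top [ 166  202  142   46 5759] [503.3   5.3] [94.7 30.2] 25.6 z [77.  80.5 81.6]
white top [ 324  203  144   46 5857] [599.7  50.9] [96.  30.6] 25.6 z [77.1 80.5 81.7]
plate [ 179  130  276   71 6435] [535.9  62.7] [197.   47.7] 25.4 z [49.4 50.7 55.6]
plate [264 248  24  46 989] [541.9 -24.2] [17.4 38. ] 25.9 z [49.5 50.6 51.6]
plate [345 249  25  46 996] [598.7   2.4] [17.8 38. ] 25.3 z [49.6 50.6 51.8]
```

View pics/w2.png

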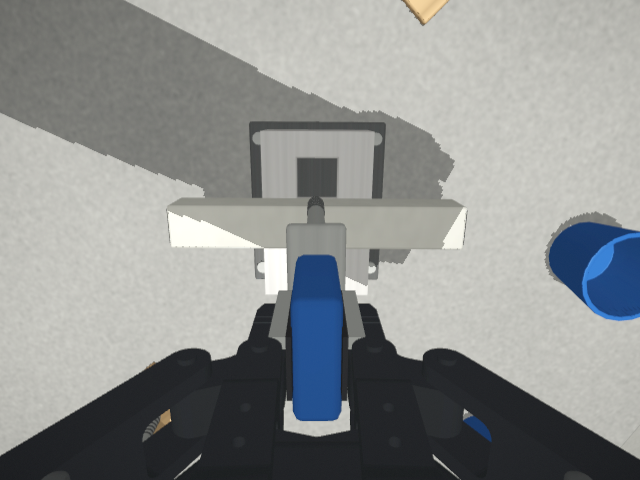

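The wrist view shows the U-bolt square over the post, with the post along row 225 and the far hole at (317,177). It needs about 2 mm along tool x, then the descent.

{"api": "drive_tool", "payload": {"motion": [[0.002,0,0.005,0,0,0,0.005],[0,0,0.01,0,0,0,0.005],[0,0,0.012,0,0,0,0.005],[0,0,0.012,0,0,0,0.005],[0,0,0.012,0,0,0,0.005],[0,0,0.007,0,0,0,0.005],[0,0,0.002,0,0,0,0.005],[0,0,0,0,0,0,0.005]]}}

```text
time: 7.52
tcp_pos: [551.1, 28.8, 140.2]
ee_rot: [-1.674, -2.656, 0.0]
ft_force: [0.3, 0.4, -1.2]
grip_width: 15.3
gripper_force: 58.6
```

Run:
```python
from h import *
im,d=get_image("scene"); cv2.imwrite("pics/s3.png",cv2.resize(im[200:420,140:420,::-1],None,fx=2.7,fy=2.7))
```

```text
(no output)
```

View pics/s3.png

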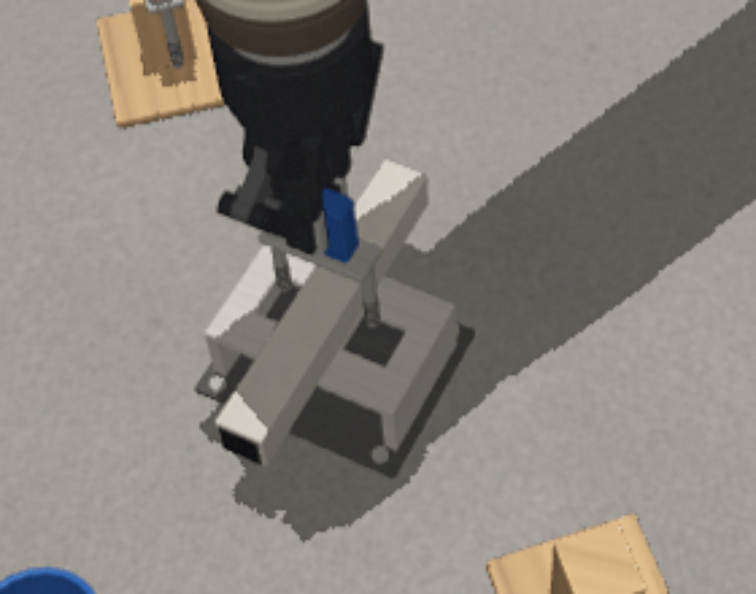

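The crop shows the legs on either side of the post, at (283,283) and (372,318), each above its hole. Continuing down.

{"api": "drive_tool", "payload": {"motion": [[0,0,0.005,0,0,0,0.005],[0,0,0.006,0,0,0,0.005],[0,0,0.006,0,0,0,0.005],[0,0,0.006,0,0,0,0.005],[0,0,0.006,0,0,0,0.005],[0,0,0.005,0,0,0,0.005],[0,0,0.003,0,0,0,0.005],[0,0,0.001,0,0,0,0.005],[0,0,0,0,0,0,0.005]]}}

```text
time: 8.32
tcp_pos: [551.4, 28.9, 102.8]
ee_rot: [-1.675, -2.657, -0.0]
ft_force: [-0.6, -0.2, -2.2]
grip_width: 15.6
gripper_force: 58.6
```

{"api": "drive_tool", "payload": {"motion": [[0,0,0.001,0,0,0,0.005],[0,0,0.001,0,0,0,0.005],[0,0,0.001,0,0,0,0.005],[0,0,0.001,0,0,0,0.005],[0,0,0,0,0,0,0.005],[0,0,0,0,0,0,0.005]]}}

```text
time: 8.82
tcp_pos: [551.5, 28.9, 99.1]
ee_rot: [-1.675, -2.657, -0.001]
ft_force: [-0.2, 0.8, -1.2]
grip_width: 15.6
gripper_force: 58.6
```

{"api": "drive_tool", "payload": {"motion": [[0,0,0.0007,0,0,0,0.005],[0,0,0.0007,0,0,0,0.005],[0,0,0.0006,0,0,0,0.005],[0,0,0,0,0,0,0.005],[0,0,0,0,0,0,0.005]]}}

```text
time: 9.23
tcp_pos: [551.5, 28.9, 97.2]
ee_rot: [-1.675, -2.657, -0.001]
ft_force: [-1.4, 0.6, 0.2]
grip_width: 15.0
gripper_force: 58.9
```

Contact seems to be starting, so I'll go down in half-millimetre steps.

{"api": "drive_tool", "payload": {"motion": [[0,0,0.0005,0,0,0,0.005],[0,0,0.0005,0,0,0,0.005],[0,0,0,0,0,0,0.005],[0,0,0,0,0,0,0.005]]}}

```text
time: 9.57
tcp_pos: [551.5, 28.9, 97.2]
ee_rot: [1.675, 2.658, 0.002]
ft_force: [-4.9, -1.0, 8.3]
grip_width: 14.9
gripper_force: 60.0
```

```bash
python3 w.py w4
python3 - <<'E'
from h import *
im,d=get_image("scene"); cv2.imwrite("pics/s4.png",cv2.resize(im[200:420,140:420,::-1],None,fx=2.7,fy=2.7))
E
```

```text
tcp [551.5  28.9  97.2] toolx deg 115.55 toolz [ 0.001  0.001 -1.   ]
blue [ 290  255   53  166 7917] [552.   28.4] [17.5 44.2] 23.7 z [101.7 131.1 132.4]
bluetop [ 290  286   53  135 6525] [552.   28.3] [16.4 44.3] 25.7 z [127.  131.3 132.4]
white top [   79   215   473   110 29396] [548.  36.] [199.8  47.9] 25.6 z [74.9 80.6 86.2]
plate [  105   141   420   107 15264] [535.4  62.3] [197.9  48.1] 25.5 z [49.4 50.7 56.6]
```

View pics/s4.png

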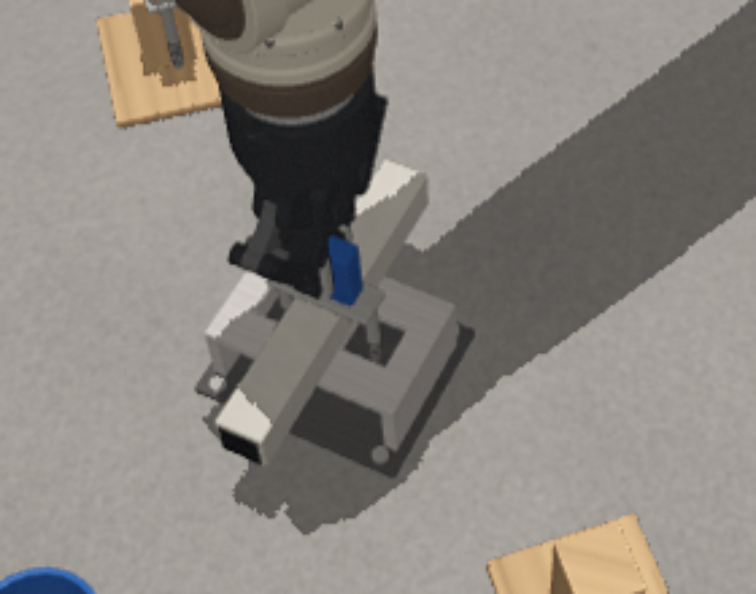

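The grip's top is at 131 mm, which puts the crown on the post. The near leg shows through its hole at (375,345). Releasing and backing straight up.

{"api": "drive_tool", "payload": {"motion": [[0,0,-0.0005,0,0,0,0.02],[0,0,0,0,0,0,0.03],[0,0,0,0,0,0,0.05],[0,0,0,0,0,0,0.05],[0,0,0,0,0,0,0.05],[0,0,0,0,0,0,0.05],[0,0,-0.006,0,0,0,0.05],[0,0,-0.015,0,0,0,0.05],[0,0,-0.02,0,0,0,0.05],[0,0,-0.025,0,0,0,0.05],[0,0,-0.025,0,0,0,0.05],[0,0,-0.015,0,0,0,0.05],[0,0,-0.005,0,0,0,0.05],[0,0,0,0,0,0,0.05]]}}

```text
time: 10.83
tcp_pos: [552.1, 28.9, 209.1]
ee_rot: [1.675, 2.657, 0.003]
ft_force: [-0.0, 0.8, -1.0]
grip_width: 49.9
gripper_force: 0.0
```

```bash
python3 w.py w5
python3 - <<'E'
from h import *
im,d=get_image("scene"); cv2.imwrite("pics/s5.png",cv2.resize(im[130:420,140:420,::-1],None,fx=2,fy=2))
E
```

```text
tcp [552.1  28.9 209.1] toolx deg 115.55 toolz [ 0.002  0.001 -1.   ]
blue [ 302  200   27   84 2201] [552.   28.5] [15.4 43. ] 25.6 z [108.  131.2 132.5]
blue [572 230  68  86 662] [773.8  84.2] [50.3 70.4] 38.0 z [60.1 60.7 61.8]
bluetop [ 302  209   27   75 1965] [552.1  28.6] [15.3 43. ] 25.2 z [129.  131.3 132.5]
foot [393   0  54  29 810] [559.6 196.4] [39.2 19.1] 23.7 z [4.9 8.3 9.8]
white top [  169   178   292    96 12346] [552.   28.1] [202.   64.9] 25.0 z [78.1 80.6 86.3]
plate [ 181  132  268   68 6087] [535.3  62.5] [197.   47.7] 25.5 z [49.3 50.6 55. ]
plate [ 264  247  102   45 3288] [570.5 -11. ] [80.2 38.5] 25.7 z [49.4 50.6 51.7]
```

View pics/s5.png

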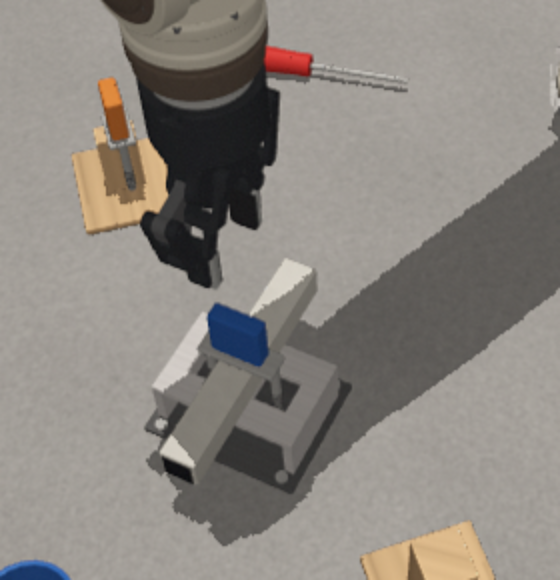

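The U-bolt stands upright and seated on the post at (238,340). The gripper is clear, and the orange one is still on its stand at (115,110).

```bash
python3 -c "
from bench import *
print(hand_in())"
```

```text
the job is handed in; nothing more can be done
None
```

The wide U-bolt is seated on the post of the correct (smaller) bracket with its legs through the holes, it has been let go, the orange one was left on its stand, and I handed the job in at about 11 s.

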